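# Lower the ratchet hold-down arm onto the pocket template

### The arm

A 6-joint arm with a two-finger parallel gripper is mounted at the origin on the work surface. World frame = base frame: x ahead of the robot, y to its left, z up, the work surface at z = 0. Lengths are in mm, angles in rad, forces in N, time in s.
With the tool pointing down it reaches from about 350 to 775 mm from the base axis. Payload 7.3 kg.
Tool frame: the origin (TCP) lies at the very end of the fingers, on their centre line; the grasp point (between the pads) lies 19 mm behind it; z points along the fingers, y is the line along which they close (so a half turn about z gives the same grasp; the last joint's range is limited). The gripper opens to 92 mm and grips with 3 to 60 N. Pads are 19 mm wide; open, the fingers measure 130 mm over their backs; the gripper's body (75 mm by 190 mm) begins 47 mm behind the grasp point.
Start: joints at [0.964, 0.342, 1.524, -0, 1.275, -0.146], TCP at [233.438, 470.267, 226.741] pointing down, gripper open.
Joint ranges: [-2.53, 2.53], [-0.77, 2.02], [0.04, 2.7], [-1, 4.14], [0.28, 2.66], [-3.11, 3.11]. Speed limits (rad/s): [2.57, 2.57, 3.14, 3.14, 3.14, 3.14].

### API

Orientations are given as [roll, pitch, yaw] about the fixed x, y, z axes, in that order (R = Rz(yaw) Ry(pitch) Rx(roll)).
In Python, from plant import bot gives the robot as it stands.
- The arm moves only by the tool send_rows, never from a script. Its argument "rows" is a list of rows, each an object of numbers: "x", "y", "z": the shift along the tool's x, y, z in units of 0.2 m (1.0 is 0.2 m); "ax", "ay", "az": the turn, a rotation vector about the tool's x, y, z in units of 60 degrees (1.0 is 60 degrees); "jaw": the opening, from -1 (shut) to 1 (fully open), so that 0 is half open. In form: [{"x": .., "y": .., "z": .., "ax": .., "ay": .., "az": .., "jaw": ..}, ...]. A call has exactly 10 rows; each row is the pose to reach, as a shift and turn from the pose commanded when the call began, along the tool's axes at that moment; what a row does not reach only later rows make up. A row lasts 1/8 s, in which the tool goes at most 62.5 mm and 10.7 degrees, less where a joint would pass 70% of its speed; a pose out of reach is approached as far as the arm can. A call with a number of a shift or a turn outside -1 to 1 is refused whole. A call with a gripper value outside its range is refused whole. The fingers move at their own pace and stop on an object; the grip force is fixed at half the most. Time passes only in rows, so rows that repeat a pose let the fingers close, or fill a call up. It gives the time, the measured TCP pose, the force, the opening and the grip force at its end, in the units of the state.
- bot.get_obs(): the state, without advancing time (a new reading comes with each control period).
- bot.capture(name): name is "scene" or "side" or "wrist"; returns (picture, depth): 420x560x3 uint8, red, green, blue; 420x560 float32, mm along the optical axis (not along the pixel's ray), 0 where there is no reading.
- bot.camera_model(name): a dict with "vertical_fov" (degrees; the focal length in pixels is half the picture's height over the tangent of half this angle, whatever the lens; pixels are square), "cx", "cy" (the principal point, pixels), "k1" (the pictures are not rectified: a ray, as slopes to the right and down, at radius r is drawn at 1 + k1 r^2 times it, then the intrinsics apply), "R" (3x3) and "t" (3): a world point X has camera coordinates R X + t; the wrist camera has in their place "T_tool_cam" (4x4, takes a point from camera to tool coordinates, whose origin is the TCP and whose axes are the flange's). Camera axes: x right, y down, z forward; pixel columns grow to the right and rows downward; lengths in mm; the calibration is good to about 2 mm. A picture is of the moment at which its call begins: read the wrist's pose just before it. camera_model takes no time and is no camera call.
- bot.close_job(): hands the job in; it is judged then, once.
The state is a dict: "time": time; "joint_positions": joint angles; "dq": joint speeds; "tau": joint torques, N m; "tool_pos": TCP position; "tcp_rot": TCP orientation; "contact_force": force on the tool from outside, world axes, zero at the start; "moment": the same for the moment, N m; "grip_width": finger opening in mm; "finger_force": force on a finger pad.
Only numpy, scipy, OpenCV 4.12 (cv2) and the standard library are available. Lean on these libraries where they do the work, as an engineer would, in place of code of your own. Each camera call takes 0.05 s, during which the arm holds its last target. There are 200 camera calls.

### The job

The hold-down arm of the template jig is propped up on its ratchet. Press the pawl's thumb tab down to free the pawl from the teeth, then push the arm down, past its teeth, until its rubber foot rests on the wooden template. Leave the pawl free, and do not lift the arm, shift the template or disturb the other things on the table.

Things in the scene. Friction and masses are not known exactly. Their poses are not given: they have to be found in the camera images.
- jig: Grey jig fixed to the table; place and yaw vary. Origin on the table below the arm's hinge; z up, x level from hinge towards the foot, y along the hinge. Base plate 12 mm thick, x -110 to 250, y -65 to 65 mm. Two cheeks (x -70 to 30, y within 24, z to 116 mm) carry arm and pawl. A tin and a bottle, 26 and 85 mm high, stand on the table 110 mm or more out on its +y side.
- hinge (a point): Middle of the arm's hinge axis, 65 mm above the table, between the cheeks.
- clamp (a joint): Hold-down arm, steel bar 24 mm wide, 14 thick, 220 long from the hinge, with a toothed disc (radius 46 mm) at the hinge. rad: 0 = level, foot just resting on the template (fully down); positive = raised. Starts at 0.58 to 0.72; with the pawl in, the teeth stop it at about 0.55. Stiff hinge: it stays where it is left; about 2 to 5 N at its end pushes it down.
- push_pad (a point): Centre of the flat top face of the wider end of the arm (52 mm along the arm by 40 mm), the place to push; it turns with the arm, 194 mm from the hinge along the arm and 7 mm above the arm's middle line.
- foot (a point): Centre of the underside of the round rubber foot (32 mm across) under the arm, 145 mm from the hinge along the arm and 45 mm below its middle line.
- pawl (a joint): Pawl, a steel rocker on a pin between the cheeks. Angle in rad: 0 = its tooth is in the ratchet, 0.33 = its stop, thumb tab fully down, tooth lifted clear. The tooth is clear of the ratchet from about 0.2. No spring: it stays where it is left, and about 2 N on the tab moves it.
- pawl_pin (a point): Middle of the pawl's pin: at x = -55 mm, z = 102 mm in the jig's frame. The pawl turns about it, parallel to the jig's y axis.
- thumb_tab (a point): Centre of the top face of the pawl's thumb tab, a flat steel plate 36 x 30 mm and 7 mm thick on the side of the hinge away from the arm; 66 mm behind the pin and 19 mm above it, so about 121 mm above the table at the start. It sinks about 21 mm when fully pressed.
- template: Loose plywood pocket template 115 x 110 mm, 8 mm thick, straight at one end and round at the other, lying on the jig's base plate under the foot. Origin at its underside, in the middle of the round end's circle.
- spool: Bystander: white thread spool, 40 mm across, 56 mm high, standing on the jig's base plate beside the cheeks, about 47 mm off its middle line on the -y side; origin at its underside.
- pin_tin: Bystander: flat round metal tin, 64 mm across, 26 mm high, beside the jig on its +y side, near the foot end; origin at its underside.
- oil_bottle: Bystander: small bottle, 38 mm across, 85 mm high, beside the jig on its +y side, near the hinge; origin at its underside.
- cone_a: Bystander: pale thread cone, 68 mm across, 150 mm high, to the left or right of the jig; origin at its underside.
- cone_b: Bystander: dark thread cone, 68 mm across, 150 mm high, on the other side; origin at its underside.
- screwdriver: Bystander: screwdriver 170 mm long, lying on the table to the robot's right.
- scissors: Bystander: black-handled scissors about 180 mm long, lying at the far left of the table.
There are look-alikes about, which are no part of the job. Of the things like the template, leave any that is turquoise; of the rest the smaller one is meant.

How it is judged (in metres and radians):
On the way, in this order (a step that is already met when the one before it is completed fails the run):
1. the pawl is pressed free while the arm is still up (value of joint pawl above 0.2 rad and value of joint clamp above 0.45 rad), for 0.1 s.
2. the arm is pushed down until its foot rests on the template (value of joint clamp below 0.025 rad), for 0.2 s.
At the end, for the whole second after the job is handed in: The arm is fully down, its foot on the template (angle between -0.03 and 0.025 rad), the pawl still free (over 0.18 rad), and the template at rest within 12 mm of where it lay (value of joint clamp between -0.03 and 0.025 rad and value of joint pawl above 0.18 rad and distance of template from where it was at the start of the episode below 0.012 m and linear speed of template below 0.02 m/s); the robot touches nothing.
It fails at once if the arm is forced down past the engaged pawl (value of joint pawl below 0.12 rad and value of joint clamp below 0.45 rad).
It fails at once if the arm is lifted (value of joint clamp above 0.85 rad).
It fails at once if the template is lifted or shifted (distance of template from where it was at the start of the episode above 0.02 m).
It fails at once if a bystander is knocked, lifted or carried (moved over 30 mm) (distance of any of spool, pin_tin, oil_bottle, cone_a, cone_b, screwdriver, scissors from where it was at the start of the episode above 0.03 m).
It also fails if it takes over 48 s, if anything falls off the work surface, if the arm or the gripper's body presses on something with over 40 N, if the wrist force passes 120 N, or if a joint passes its speed limit or range.

## Working session

There is one attempt and no reset: what is moved stays moved. The work goes in short steps, Python scripts to look and compute and a tool call to move; the robot and the scene stay as the last step left them, time stands still between calls to the robot, and variables do not carry over. Pictures are saved under pics/ and viewed, at most 10 in all, crops included, and the job is handed in when it is done.

Besides the shell and the picture viewer there is one more tool, called after "Call:" in YAML: its name, and indented under it one key for each argument. send_rows: Moves the arm, as the interface text tells. Its arguments: {"type":"object","properties":{"rows":{"type":"array","items":{"type":"object","properties":{"x":{"type":"number","minimum":-1,"maximum":1},"y":{"type":"number","minimum":-1,"maximum":1},"z":{"type":"number","minimum":-1,"maximum":1},"ax":{"type":"number","minimum":-1,"maximum":1},"ay":{"type":"number","minimum":-1,"maximum":1},"az":{"type":"number","minimum":-1,"maximum":1},"jaw":{"type":"number"}}}}},"required":["rows"]}

```bash
mkdir -p pics; cat > h.py <<'E'
import numpy as np, cv2
from plant import bot
def snap(n,f):
    im,d=bot.capture(n); cv2.imwrite(f'pics/{f}.png',im[:,:,::-1]); np.save(f'pics/{f}.npy',d); return im,d
def world(n,u,v,d):
    m=bot.camera_model(n); f=210/np.tan(np.radians(m['vertical_fov'])/2)
    x=(u-m['cx'])/f; y=(v-m['cy'])/f; a,b=x,y
    for _ in range(10):
        s=1+m['k1']*(a*a+b*b); a,b=x/s,y/s
    return np.array(m['R']).T@(np.array([a*d,b*d,d])-np.array(m['t']))
E
python3 - <<'E'
from h import *
for n in('scene','side'): snap(n,n+'0')
o=bot.get_obs();print(o['tool_pos'],o['tcp_rot'],o['time'],o['grip_width'])
E
```

```text
[233.21328992 469.9503857  226.10342105] [-3.14020969e+00 -2.34762198e-04  2.68079563e+00] 0.1 91.91325809964907
```

View pics/scene0.png

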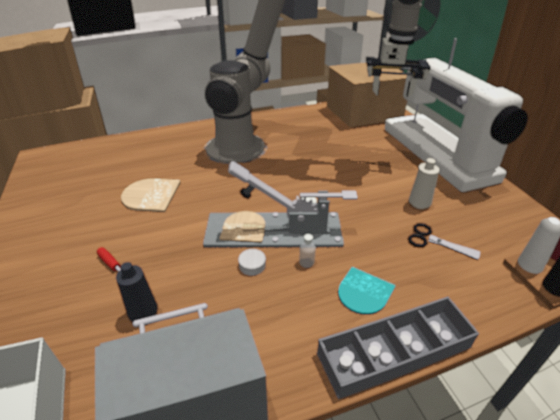

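View pics/side0.png

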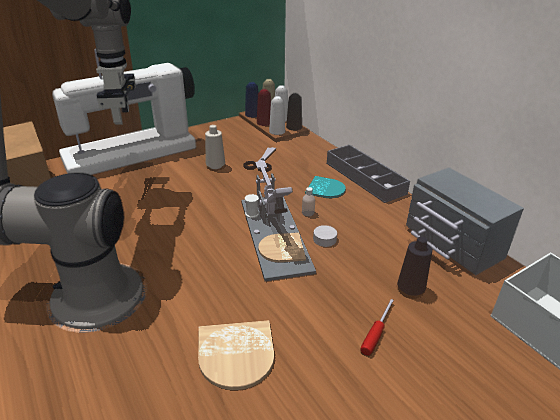

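The scene view shows the jig at about (205-342, 212-245). Its raised arm ends at (240,172) and the thumb tab is at (347,195). There are three template-like things in the scene view:
- a large plywood piece at (150,193)
- a plywood piece under the foot at (243,226)
- a turquoise one at (366,290)

The one meant is at (243,226): it isn't turquoise, it's the smaller of the two plywood pieces, and it lies on the jig's base plate. I'll confirm that in an enlarged crop.

```bash
python3 - <<'E'
from h import *
im=cv2.imread('pics/scene0.png')[155:255,195:365]
cv2.imwrite('pics/c0.png',cv2.resize(im,None,fx=4.7,fy=4.7,interpolation=cv2.INTER_CUBIC))
d=np.load('pics/scene0.npy')
for u,v in [(347,195),(238,172),(320,202),(243,228),(208,243),(340,242),(212,215),(248,225)]:
    print(u,v,d[v,u],world('scene',u,v,d[v,u]).round(1))
E
```

```text
347 195 949.93744 [544.8 160.5 119.4]
238 172 895.7613 [470.3 -94.7 196.1]
320 202 935.73145 [543.7  87.8 114.8]
243 228 1007.7288 [466.9 -92.3  18.9]
208 243 976.63666 [ 483.7 -190.3    9.6]
340 242 975.7484 [590.7 130.4   9.4]
212 215 1064.4175 [ 376.1 -158.1   11. ]
248 225 1013.7447 [462.  -77.1  21.1]
```

View pics/c0.png

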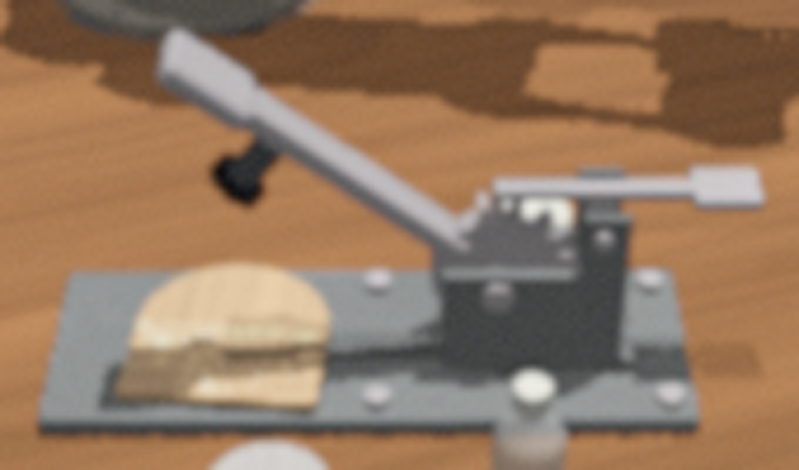

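The crop confirms it: the smaller plywood template sits on the plate under the black foot. The thumb tab is at crop (727,187) and the push pad at crop (205,75). Next I'll fit the jig frame.

```bash
python3 - <<'E'
from h import *
d=np.load('pics/scene0.npy')
V,U=np.mgrid[150:260,190:370]
P=np.array([world('scene',u,v,d[v,u]) for u,v in zip(U.ravel(),V.ravel())])
z=P[:,2]
m=(z>6)&(z<15)
k=np.zeros(U.shape,np.uint8); k[m.reshape(U.shape)]=1
n,l,s,c=cv2.connectedComponentsWithStats(k); i=1+s[1:,4].argmax()
Q=P[(l==i).ravel()]
(cx,cy),wh,a=cv2.minAreaRect(Q[:,:2].astype(np.float32)); print(cx,cy,wh,a)
box=cv2.boxPoints(((cx,cy),wh,a))
e=[box[1]-box[0],box[2]-box[1]]; L=max(e,key=np.linalg.norm); x=L/np.linalg.norm(L); x=x*(-np.sign(x[1]))
y=np.array([-x[1],x[0]]); o=np.array([cx,cy])-70*x
print('x',x,'yaw',np.arctan2(x[1],x[0]),'origin',o)
J=np.c_[(P[:,:2]-o)@x,(P[:,:2]-o)@y,z]
t=(z>105)&(J[:,0]<-90); print('tab J',J[t].min(0),J[t].max(0),np.median(J[t],0), np.median(P[t],0))
a_=(z>100)&(J[:,0]>40); print('arm y',np.median(J[a_],0))
p=(z>150)&(J[:,0]>80); print('pad',np.median(J[p],0),J[p].min(0),J[p].max(0),np.median(P[p],0))
# arm angle: fit line in top points
b=(z>80)&(J[:,0]>40)&(J[:,0]<120)&(abs(J[:,1])<20); print('slope',np.arctan(np.polyfit(J[b][:,0],J[b][:,2],1)[0]))
print('tab world',o-121*x,'hinge',o)
for th in (.65,.4,.2,0): 
    q=194*np.cos(th)-7*np.sin(th); print(th,o+q*x,65+194*np.sin(th)+7*np.cos(th))
E
```

```text
Traceback (most recent call last):
  File "h.py", line 6, in world
    m=bot.camera_model(n); f=210/np.tan(np.radians(m['vertical_fov'])/2)
ValueError: time passes only in moves, steps and waits
```

```bash
python3 - <<'E'
s=open('h.py').read().replace("return np.array(m['R']).T@(np.array([a*d,b*d,d])-np.array(m['t']))","return (np.stack([a*d,b*d,d],-1)-np.array(m['t']))@np.array(m['R'])")
open('h.py','w').write(s)
E
python3 - <<'E'
from h import *
d=np.load('pics/scene0.npy')
V,U=np.mgrid[150:260,190:370]
P=world('scene',U.ravel(),V.ravel(),d[V,U].ravel())
z=P[:,2]
m=(z>6)&(z<15)
k=np.zeros(U.shape,np.uint8); k[m.reshape(U.shape)]=1
n,l,s,c=cv2.connectedComponentsWithStats(k); i=1+s[1:,4].argmax()
Q=P[(l==i).ravel()]
(cx,cy),wh,a=cv2.minAreaRect(Q[:,:2].astype(np.float32)); print(cx,cy,wh,a)
box=cv2.boxPoints(((cx,cy),wh,a))
e=[box[1]-box[0],box[2]-box[1]]; L=max(e,key=np.linalg.norm); x=L/np.linalg.norm(L); x=x*(-np.sign(x[1]))
y=np.array([-x[1],x[0]]); o=np.array([cx,cy])-70*x
print('x',x,'yaw',np.arctan2(x[1],x[0]),'origin',o)
J=np.c_[(P[:,:2]-o)@x,(P[:,:2]-o)@y,z]
t=(z>105)&(J[:,0]<-90); print('tab J',J[t].min(0),J[t].max(0),np.median(J[t],0), np.median(P[t],0))
p=(z>150)&(J[:,0]>80); print('pad',np.median(J[p],0),J[p].min(0),J[p].max(0),np.median(P[p],0))
b=(z>80)&(J[:,0]>40)&(J[:,0]<120)&(abs(J[:,1])<20); print('slope',np.arctan(np.polyfit(J[b][:,0],J[b][:,2],1)[0]))
print('tab world',o-121*x,'hinge',o)
for th in (.65,.4,.2,0): 
    q=194*np.cos(th)-7*np.sin(th); print(th,o+q*x,65+194*np.sin(th)+7*np.cos(th))
E
```

```text
484.12738037109375 -14.3150634765625 (358.28533935546875, 133.00860595703125) 70.87010955810547
x [-0.32771096 -0.944778  ] yaw -1.9046761 origin [507.06714821  51.81939697]
tab J [-137.41551812  -19.03463702  114.04997798] [-90.02048595  14.38913843 122.74270243] [-116.03759257    1.057159    119.90274715] [543.6559606  160.64924176 119.90274715]
pad [138.76580415   8.15976075 183.28741324] [ 93.20303809 -19.82307648 150.1234987 ] [172.74230561  21.34450803 207.02979026] [470.53150304 -81.0646495  183.28741324]
slope 0.6582937896307626
tab world [546.72017479 166.1375351 ] hinge [507.06714821  51.81939697]
0.65 [457.84366743 -90.08999624] 187.97874930263507
0.4 [ 449.40315965 -114.42365405] 146.99458536589842
0.2 [ 445.21425126 -126.50011509] 110.40231621913057
0 [ 443.49122268 -131.46753991] 72.0
```

Call:
send_rows:
  rows:
    - {"x": -0.1,"y": -0.03,"jaw": -1}
    - {"x": -0.25,"y": -0.08,"jaw": -1}
    - {"x": -0.4,"y": -0.13,"jaw": -1}
    - {"x": -0.55,"y": -0.18,"jaw": -1}
    - {"x": -0.7,"y": -0.22,"jaw": -1}
    - {"x": -0.85,"y": -0.27,"jaw": -1}
    - {"x": -0.95,"y": -0.3,"jaw": -1}
    - {"x": -1,"y": -0.32,"jaw": -1}
    - {"x": -1,"y": -0.32,"jaw": -1}
    - {"x": -1,"y": -0.32,"jaw": -1}

```text
schema error: expected keys x, y, z, ax, ay, az, jaw
```

Call:
send_rows:
  rows:
    - {"x": -0.1,"y": -0.03,"jaw": -1}
    - {"x": -0.25,"y": -0.08,"jaw": -1}
    - {"x": -0.4,"y": -0.13,"jaw": -1}
    - {"x": -0.55,"y": -0.18,"jaw": -1}
    - {"x": -0.7,"y": -0.22,"jaw": -1}
    - {"x": -0.85,"y": -0.27,"jaw": -1}
    - {"x": -0.95,"y": -0.3,"jaw": -1}
    - {"x": -1,"y": -0.34,"jaw": -1}
    - {"x": -1,"y": -0.34,"jaw": -1}
    - {"x": -1,"y": -0.34,"jaw": -1}

```text
schema error: expected keys x, y, z, ax, ay, az, jaw
```

Call:
send_rows:
  rows:
    - {"x": -0.1,"y": -0.03,"z": 0,"ax": 0,"ay": 0,"az": 0,"jaw": -1}
    - {"x": -0.25,"y": -0.08,"z": 0,"ax": 0,"ay": 0,"az": 0,"jaw": -1}
    - {"x": -0.4,"y": -0.13,"z": 0,"ax": 0,"ay": 0,"az": 0,"jaw": -1}
    - {"x": -0.55,"y": -0.18,"z": 0,"ax": 0,"ay": 0,"az": 0,"jaw": -1}
    - {"x": -0.7,"y": -0.22,"z": 0,"ax": 0,"ay": 0,"az": 0,"jaw": -1}
    - {"x": -0.85,"y": -0.27,"z": 0,"ax": 0,"ay": 0,"az": 0,"jaw": -1}
    - {"x": -0.95,"y": -0.3,"z": 0,"ax": 0,"ay": 0,"az": 0,"jaw": -1}
    - {"x": -1,"y": -0.32,"z": 0,"ax": 0,"ay": 0,"az": 0,"jaw": -1}
    - {"x": -1,"y": -0.32,"z": 0,"ax": 0,"ay": 0,"az": 0,"jaw": -1}
    - {"x": -1,"y": -0.32,"z": 0,"ax": 0,"ay": 0,"az": 0,"jaw": -1}

```text
time: 1.35
tool_pos: [383.6, 324.4, 226.7]
tcp_rot: [3.142, -0.0, 2.681]
contact_force: [-0.1, 0.4, -0.4]
grip_width: 0.9
finger_force: 0.0
```

Call:
send_rows:
  rows:
    - {"x": -0.1,"y": -0.03,"z": 0,"ax": 0,"ay": 0,"az": 0,"jaw": -1}
    - {"x": -0.25,"y": -0.08,"z": 0,"ax": 0,"ay": 0,"az": 0,"jaw": -1}
    - {"x": -0.4,"y": -0.13,"z": 0,"ax": 0,"ay": 0,"az": 0,"jaw": -1}
    - {"x": -0.55,"y": -0.18,"z": 0,"ax": 0,"ay": 0,"az": 0,"jaw": -1}
    - {"x": -0.7,"y": -0.22,"z": 0,"ax": 0,"ay": 0,"az": 0,"jaw": -1}
    - {"x": -0.85,"y": -0.27,"z": 0,"ax": 0,"ay": 0,"az": 0,"jaw": -1}
    - {"x": -0.95,"y": -0.3,"z": 0,"ax": 0,"ay": 0,"az": 0,"jaw": -1}
    - {"x": -1,"y": -0.34,"z": 0,"ax": 0,"ay": 0,"az": 0,"jaw": -1}
    - {"x": -1,"y": -0.34,"z": 0,"ax": 0,"ay": 0,"az": 0,"jaw": -1}
    - {"x": -1,"y": -0.34,"z": 0,"ax": 0,"ay": 0,"az": 0,"jaw": -1}

```text
time: 2.6
tool_pos: [532.4, 174.8, 226.8]
tcp_rot: [3.141, -0.0, 2.681]
contact_force: [-0.3, -0.4, -0.9]
grip_width: 0.3
finger_force: 0.0
```

Call:
send_rows:
  rows:
    - {"x": -0.04,"y": 0,"z": 0,"ax": 0,"ay": 0,"az": 0,"jaw": -1}
    - {"x": -0.08,"y": 0,"z": 0.05,"ax": 0,"ay": 0,"az": 0,"jaw": -1}
    - {"x": -0.08,"y": 0,"z": 0.12,"ax": 0,"ay": 0,"az": 0,"jaw": -1}
    - {"x": -0.08,"y": 0,"z": 0.2,"ax": 0,"ay": 0,"az": 0,"jaw": -1}
    - {"x": -0.08,"y": 0,"z": 0.28,"ax": 0,"ay": 0,"az": 0,"jaw": -1}
    - {"x": -0.08,"y": 0,"z": 0.36,"ax": 0,"ay": 0,"az": 0,"jaw": -1}
    - {"x": -0.08,"y": 0,"z": 0.42,"ax": 0,"ay": 0,"az": 0,"jaw": -1}
    - {"x": -0.08,"y": 0,"z": 0.46,"ax": 0,"ay": 0,"az": 0,"jaw": -1}
    - {"x": -0.08,"y": 0,"z": 0.46,"ax": 0,"ay": 0,"az": 0,"jaw": -1}
    - {"x": -0.08,"y": 0,"z": 0.46,"ax": 0,"ay": 0,"az": 0,"jaw": -1}

```text
time: 3.85
tool_pos: [547.7, 167.1, 135.3]
tcp_rot: [3.141, 0.001, 2.681]
contact_force: [-0.2, 0.5, -0.3]
grip_width: -0.0
finger_force: 0.0
```

```bash
python3 - <<'E'
from h import *
im,_=snap('scene','s1'); im=im[130:250,220:380,::-1]
cv2.imwrite('pics/c1.png',cv2.resize(im,None,fx=5,fy=5,interpolation=cv2.INTER_CUBIC))
E
```

```text
(no output)
```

View pics/c1.png

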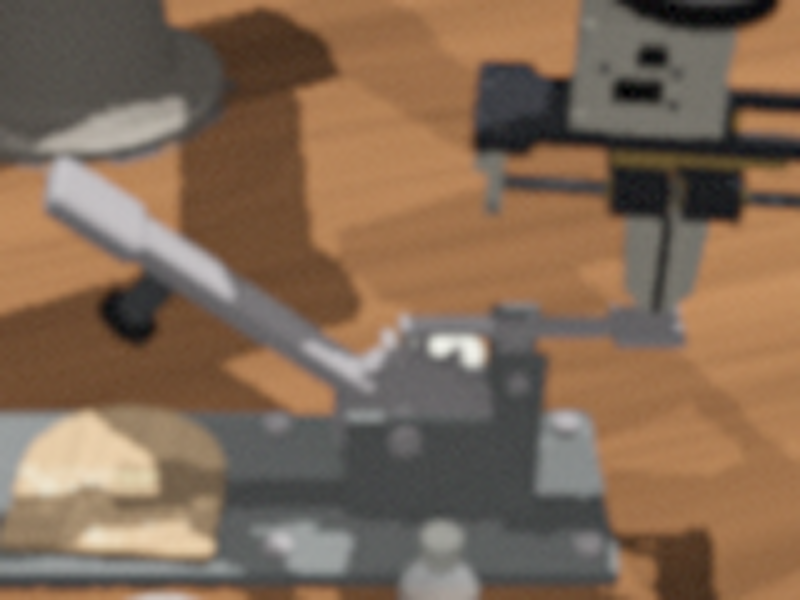

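The closed fingertips at crop (657,308) are right above the thumb tab at (648,325), so I'll press.

Call:
send_rows:
  rows:
    - {"x": 0,"y": 0,"z": 0.03,"ax": 0,"ay": 0,"az": 0,"jaw": -1}
    - {"x": 0,"y": 0,"z": 0.05,"ax": 0,"ay": 0,"az": 0,"jaw": -1}
    - {"x": 0,"y": 0,"z": 0.07,"ax": 0,"ay": 0,"az": 0,"jaw": -1}
    - {"x": 0,"y": 0,"z": 0.09,"ax": 0,"ay": 0,"az": 0,"jaw": -1}
    - {"x": 0,"y": 0,"z": 0.11,"ax": 0,"ay": 0,"az": 0,"jaw": -1}
    - {"x": 0,"y": 0,"z": 0.13,"ax": 0,"ay": 0,"az": 0,"jaw": -1}
    - {"x": 0,"y": 0,"z": 0.145,"ax": 0,"ay": 0,"az": 0,"jaw": -1}
    - {"x": 0,"y": 0,"z": 0.16,"ax": 0,"ay": 0,"az": 0,"jaw": -1}
    - {"x": 0,"y": 0,"z": 0.165,"ax": 0,"ay": 0,"az": 0,"jaw": -1}
    - {"x": 0,"y": 0,"z": 0.165,"ax": 0,"ay": 0,"az": 0,"jaw": -1}

```text
time: 5.15
tool_pos: [547.2, 166.9, 101.6]
tcp_rot: [-3.141, -0.0, 2.681]
contact_force: [0.6, 0.7, 0.9]
grip_width: 0.4
finger_force: 0.6
```

Call:
send_rows:
  rows:
    - {"x": 0,"y": 0,"z": 0.006,"ax": 0,"ay": 0,"az": 0,"jaw": -1}
    - {"x": 0,"y": 0,"z": 0.012,"ax": 0,"ay": 0,"az": 0,"jaw": -1}
    - {"x": 0,"y": 0,"z": 0.012,"ax": 0,"ay": 0,"az": 0,"jaw": -1}
    - {"x": 0,"y": 0,"z": 0,"ax": 0,"ay": 0,"az": 0,"jaw": -1}
    - {"x": 0,"y": 0,"z": -0.08,"ax": 0,"ay": 0,"az": 0,"jaw": -1}
    - {"x": 0,"y": 0,"z": -0.2,"ax": 0,"ay": 0,"az": 0,"jaw": -1}
    - {"x": 0,"y": 0,"z": -0.35,"ax": 0,"ay": 0,"az": 0,"jaw": -1}
    - {"x": 0,"y": 0,"z": -0.5,"ax": 0,"ay": 0,"az": 0,"jaw": -1}
    - {"x": 0,"y": 0,"z": -0.65,"ax": 0,"ay": 0,"az": 0,"jaw": -1}
    - {"x": 0,"y": 0,"z": -0.72,"ax": 0,"ay": 0,"az": 0,"jaw": -1}

```text
time: 6.4
tool_pos: [547.8, 167.0, 248.1]
tcp_rot: [3.14, 0.002, 2.681]
contact_force: [-0.8, 0.8, -0.0]
grip_width: 0.8
finger_force: 0.0
```

```bash
python3 - <<'E'
from h import *
im,d=snap('scene','s2'); im=im[130:250,220:380,::-1]
cv2.imwrite('pics/c2.png',cv2.resize(im,None,fx=5,fy=5,interpolation=cv2.INTER_CUBIC))
V,U=np.mgrid[150:260,190:370]
P=world('scene',U.ravel(),V.ravel(),d[V,U].ravel())
o=np.array([507.07,51.82]);x=np.array([-.3277,-.9448]);y=np.array([.9448,-.3277])
J=np.c_[(P[:,:2]-o)@x,(P[:,:2]-o)@y,P[:,2]]
b=(J[:,2]>80)&(J[:,2]<125)&(J[:,0]>-140)&(J[:,0]<-85)&(abs(J[:,1])<16)
print(b.sum(),np.polyfit(J[b][:,0],J[b][:,2],1),np.median(J[b],0))
E
```

```text
145 [  0.31797721 136.06954196] [-115.28050667    2.28454448   99.37812387]
```

View pics/c2.png

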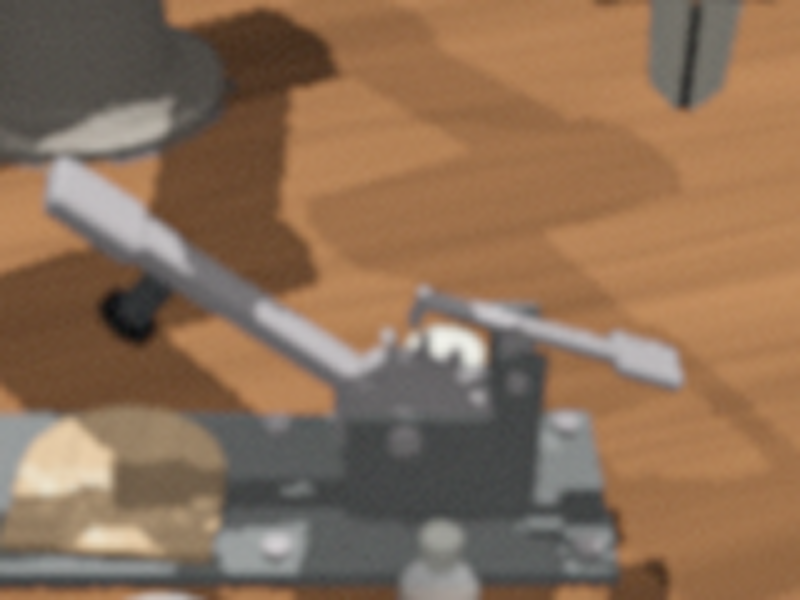

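The pawl is down at about 0.31 rad: the tab at crop (648,358) is tilted and the tooth at (418,305) is clear. The arm is still up, so I'll move over the push pad.

Call:
send_rows:
  rows:
    - {"x": -0.01,"y": -0.08,"z": 0,"ax": 0,"ay": 0,"az": 0,"jaw": -1}
    - {"x": -0.03,"y": -0.22,"z": 0,"ax": 0,"ay": 0,"az": 0,"jaw": -1}
    - {"x": -0.05,"y": -0.38,"z": 0,"ax": 0,"ay": 0,"az": 0,"jaw": -1}
    - {"x": -0.07,"y": -0.54,"z": 0,"ax": 0,"ay": 0,"az": 0,"jaw": -1}
    - {"x": -0.09,"y": -0.7,"z": 0,"ax": 0,"ay": 0,"az": 0,"jaw": -1}
    - {"x": -0.1,"y": -0.84,"z": 0,"ax": 0,"ay": 0,"az": 0,"jaw": -1}
    - {"x": -0.12,"y": -0.94,"z": 0,"ax": 0,"ay": 0,"az": 0,"jaw": -1}
    - {"x": -0.12,"y": -1,"z": 0,"ax": 0,"ay": 0,"az": 0,"jaw": -1}
    - {"x": -0.12,"y": -1,"z": 0,"ax": 0,"ay": 0,"az": 0,"jaw": -1}
    - {"x": -0.12,"y": -1,"z": 0,"ax": 0,"ay": 0,"az": 0,"jaw": -1}

```text
time: 7.7
tool_pos: [479.9, -22.3, 245.5]
tcp_rot: [3.141, -0.0, 2.681]
contact_force: [0.1, -0.5, -0.0]
grip_width: 0.7
finger_force: 0.0
```

Call:
send_rows:
  rows:
    - {"x": -0.01,"y": -0.08,"z": 0,"ax": 0,"ay": 0,"az": 0,"jaw": -1}
    - {"x": -0.03,"y": -0.2,"z": 0,"ax": 0,"ay": 0,"az": 0,"jaw": -1}
    - {"x": -0.05,"y": -0.3,"z": 0,"ax": 0,"ay": 0,"az": 0,"jaw": -1}
    - {"x": -0.05,"y": -0.35,"z": 0,"ax": 0,"ay": 0,"az": 0,"jaw": -1}
    - {"x": -0.05,"y": -0.35,"z": 0.05,"ax": 0,"ay": 0,"az": 0,"jaw": -1}
    - {"x": -0.05,"y": -0.35,"z": 0.1,"ax": 0,"ay": 0,"az": 0,"jaw": -1}
    - {"x": -0.05,"y": -0.35,"z": 0.15,"ax": 0,"ay": 0,"az": 0,"jaw": -1}
    - {"x": -0.05,"y": -0.35,"z": 0.18,"ax": 0,"ay": 0,"az": 0,"jaw": -1}
    - {"x": -0.05,"y": -0.35,"z": 0.18,"ax": 0,"ay": 0,"az": 0,"jaw": -1}
    - {"x": -0.05,"y": -0.35,"z": 0.18,"ax": 0,"ay": 0,"az": 0,"jaw": -1}

```text
time: 8.95
tool_pos: [458.0, -89.9, 209.9]
tcp_rot: [3.141, 0.001, 2.681]
contact_force: [-0.1, 0.2, -0.4]
grip_width: 0.7
finger_force: 0.0
```

```bash
python3 - <<'E'
from h import *
im,d=snap('scene','s3'); im=im[100:240,180:360,::-1]
cv2.imwrite('pics/c3.png',cv2.resize(im,None,fx=4.2,fy=4.2,interpolation=cv2.INTER_CUBIC))
E
```

```text
(no output)
```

View pics/c3.png

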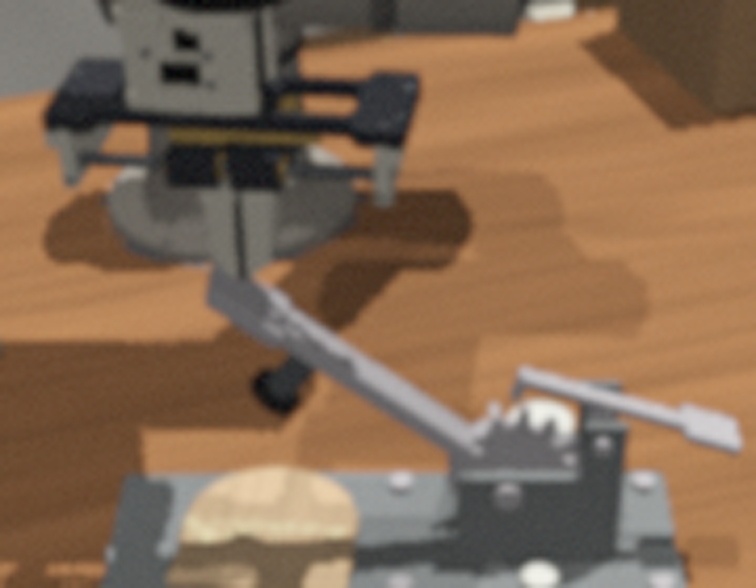

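The tip sits over the pad at crop (240,277). I'll push down along the arm's arc.

Call:
send_rows:
  rows:
    - {"x": 0,"y": 0,"z": 0.05,"ax": 0,"ay": 0,"az": 0,"jaw": -1}
    - {"x": 0,"y": 0,"z": 0.09,"ax": 0,"ay": 0,"az": 0,"jaw": -1}
    - {"x": 0,"y": -0.01,"z": 0.12,"ax": 0,"ay": 0,"az": 0,"jaw": -1}
    - {"x": 0,"y": -0.03,"z": 0.15,"ax": 0,"ay": 0,"az": 0,"jaw": -1}
    - {"x": 0,"y": -0.05,"z": 0.18,"ax": 0,"ay": 0,"az": 0,"jaw": -1}
    - {"x": -0.01,"y": -0.07,"z": 0.21,"ax": 0,"ay": 0,"az": 0,"jaw": -1}
    - {"x": -0.01,"y": -0.09,"z": 0.24,"ax": 0,"ay": 0,"az": 0,"jaw": -1}
    - {"x": -0.01,"y": -0.11,"z": 0.27,"ax": 0,"ay": 0,"az": 0,"jaw": -1}
    - {"x": -0.015,"y": -0.12,"z": 0.3,"ax": 0,"ay": 0,"az": 0,"jaw": -1}
    - {"x": -0.015,"y": -0.13,"z": 0.315,"ax": 0,"ay": 0,"az": 0,"jaw": -1}

```text
time: 10.25
tool_pos: [448.5, -114.6, 146.2]
tcp_rot: [3.142, -0.001, 2.681]
contact_force: [1.3, 2.6, 1.0]
grip_width: 0.1
finger_force: 1.4
```

```bash
python3 - <<'E'
from h import *
im,d=snap('scene','s4'); im=im[100:250,180:360,::-1]
cv2.imwrite('pics/c4.png',cv2.resize(im,None,fx=4,fy=4,interpolation=cv2.INTER_CUBIC))
E
```

```text
(no output)
```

View pics/c4.png

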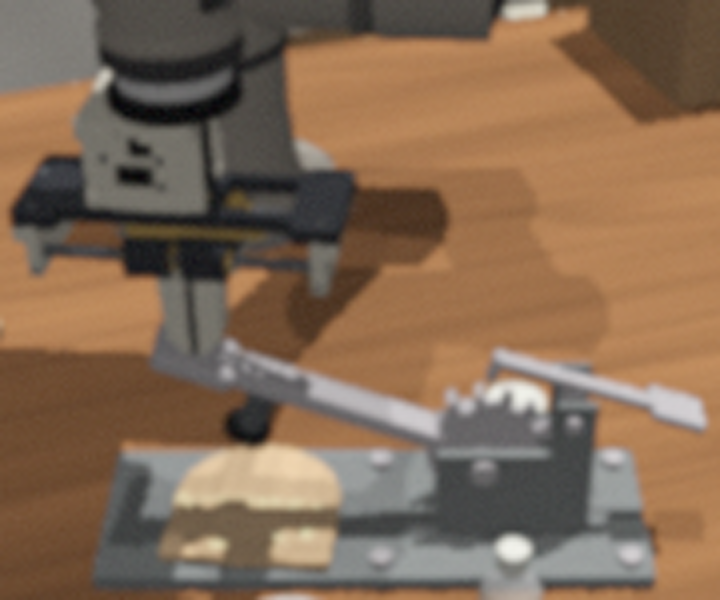

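The arm is at about 0.4 rad with the tip on the pad at crop (195,350), and the pawl is still free. I'll continue down.

Call:
send_rows:
  rows:
    - {"x": 0,"y": -0.02,"z": 0.04,"ax": 0,"ay": 0,"az": 0,"jaw": -1}
    - {"x": 0,"y": -0.03,"z": 0.09,"ax": 0,"ay": 0,"az": 0,"jaw": -1}
    - {"x": 0,"y": -0.05,"z": 0.14,"ax": 0,"ay": 0,"az": 0,"jaw": -1}
    - {"x": 0,"y": -0.06,"z": 0.19,"ax": 0,"ay": 0,"az": 0,"jaw": -1}
    - {"x": -0.01,"y": -0.07,"z": 0.24,"ax": 0,"ay": 0,"az": 0,"jaw": -1}
    - {"x": -0.01,"y": -0.08,"z": 0.28,"ax": 0,"ay": 0,"az": 0,"jaw": -1}
    - {"x": -0.01,"y": -0.08,"z": 0.32,"ax": 0,"ay": 0,"az": 0,"jaw": -1}
    - {"x": -0.01,"y": -0.09,"z": 0.345,"ax": 0,"ay": 0,"az": 0,"jaw": -1}
    - {"x": -0.01,"y": -0.09,"z": 0.36,"ax": 0,"ay": 0,"az": 0,"jaw": -1}
    - {"x": -0.01,"y": -0.09,"z": 0.365,"ax": 0,"ay": 0,"az": 0,"jaw": -1}

```text
time: 11.55
tool_pos: [442.6, -131.6, 73.6]
tcp_rot: [-3.141, -0.0, 2.681]
contact_force: [-0.6, -0.6, 2.6]
grip_width: 0.4
finger_force: 1.3
```

Call:
send_rows:
  rows:
    - {"x": 0,"y": 0,"z": 0.005,"ax": 0,"ay": 0,"az": 0,"jaw": -1}
    - {"x": 0,"y": 0,"z": 0.005,"ax": 0,"ay": 0,"az": 0,"jaw": -1}
    - {"x": 0,"y": 0,"z": 0.01,"ax": 0,"ay": 0,"az": 0,"jaw": -1}
    - {"x": 0,"y": 0,"z": 0.01,"ax": 0,"ay": 0,"az": 0,"jaw": -1}
    - {"x": 0,"y": 0,"z": 0.01,"ax": 0,"ay": 0,"az": 0,"jaw": -1}
    - {"x": 0,"y": 0,"z": 0.01,"ax": 0,"ay": 0,"az": 0,"jaw": -1}
    - {"x": 0,"y": 0,"z": 0.01,"ax": 0,"ay": 0,"az": 0,"jaw": -1}
    - {"x": 0,"y": 0,"z": 0.01,"ax": 0,"ay": 0,"az": 0,"jaw": -1}
    - {"x": 0,"y": 0,"z": 0.01,"ax": 0,"ay": 0,"az": 0,"jaw": -1}
    - {"x": 0,"y": 0,"z": 0.01,"ax": 0,"ay": 0,"az": 0,"jaw": -1}

```text
time: 12.8
tool_pos: [442.6, -131.6, 72.2]
tcp_rot: [-3.141, 0.0, 2.681]
contact_force: [-2.3, -0.0, 7.9]
grip_width: 0.4
finger_force: 3.8
```

The force has risen to 7.9 N at z = 72.2, so the foot is resting on the template. I'll press slightly more, then back straight off.

Call:
send_rows:
  rows:
    - {"x": 0,"y": 0,"z": 0.005,"ax": 0,"ay": 0,"az": 0,"jaw": -1}
    - {"x": 0,"y": 0,"z": 0.005,"ax": 0,"ay": 0,"az": 0,"jaw": -1}
    - {"x": 0,"y": 0,"z": 0.005,"ax": 0,"ay": 0,"az": 0,"jaw": -1}
    - {"x": 0,"y": 0,"z": -0.01,"ax": 0,"ay": 0,"az": 0,"jaw": -1}
    - {"x": 0,"y": 0,"z": -0.06,"ax": 0,"ay": 0,"az": 0,"jaw": -1}
    - {"x": 0,"y": 0,"z": -0.15,"ax": 0,"ay": 0,"az": 0,"jaw": -1}
    - {"x": 0,"y": 0,"z": -0.3,"ax": 0,"ay": 0,"az": 0,"jaw": -1}
    - {"x": 0,"y": 0,"z": -0.45,"ax": 0,"ay": 0,"az": 0,"jaw": -1}
    - {"x": 0,"y": 0,"z": -0.5,"ax": 0,"ay": 0,"az": 0,"jaw": -1}
    - {"x": 0,"y": 0,"z": -0.5,"ax": 0,"ay": 0,"az": 0,"jaw": -1}

```text
time: 14.05
tool_pos: [442.8, -131.6, 171.8]
tcp_rot: [3.141, 0.001, 2.681]
contact_force: [-0.0, -0.1, 1.0]
grip_width: 0.5
finger_force: 0.0
```

```bash
python3 - <<'E'
from h import *
im,d=snap('scene','s5'); im=im[130:260,190:360,::-1]
cv2.imwrite('pics/c5.png',cv2.resize(im,None,fx=4.5,fy=4.5,interpolation=cv2.INTER_CUBIC))
V,U=np.mgrid[150:260,190:370]
P=world('scene',U.ravel(),V.ravel(),d[V,U].ravel())
o=np.array([507.07,51.82]);x=np.array([-.3277,-.9448]);y=np.array([.9448,-.3277])
J=np.c_[(P[:,:2]-o)@x,(P[:,:2]-o)@y,P[:,2]]
for lo,hi,a,b,w in[(85,130,-140,-85,14),(66,82,60,215,8)]:
    m=(J[:,2]>lo)&(J[:,2]<hi)&(J[:,0]>a)&(J[:,0]<b)&(abs(J[:,1])<w); print(np.polyfit(J[m][:,0],J[m][:,2],1),np.median(J[m],0))
E
```

```text
[  0.32460139 136.85453876] [-115.15499395    2.38225732   99.58508732]
[1.32458960e-03 7.08704713e+01] [1.36813821e+02 2.31028945e-02 7.12229584e+01]
```

View pics/c5.png

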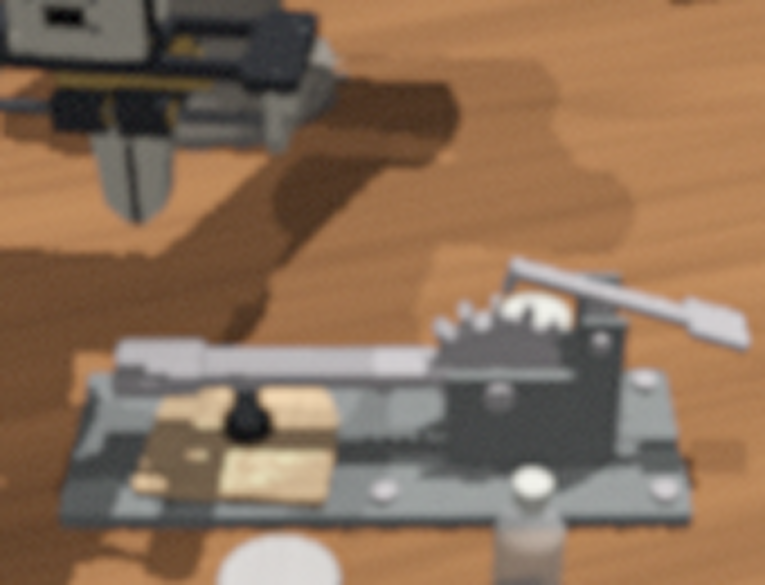

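The arm is level (slope 0.001), with its foot on the template at crop (247,415). The pawl is free at about 0.31 rad and the gripper is clear of everything, so I'll hand it in.

```bash
python3 -c "
from plant import bot
print(bot.close_job())"
```

```text
the job is handed in; nothing more can be done
None
```

The job is handed in, with no verdict returned: the last picture showed the arm level with its foot on the template, the pawl free at about 0.31 rad, and the gripper clear of everything.

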